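# Hang the wash basket to drain on the drip stand

## Task

Take the S-hook out of its holder and hook its upper curl over the rail of the drip stand, between the two collars, and let go of it. Then hang the wash basket by its bail from the lower curl of the hook, with the steel block still lying in it, so that it hangs free and still over the drip tray. Leave the loupe and the screwdriver where they are.

Things in the scene. Friction and masses are not known exactly. Their poses are not given: they have to be found in the camera images.
- drip_stand: Fixed steel drip tray 70 (x) x 240 (y) x 14 mm high with two 12 mm posts at y = -105 and +105 mm carrying a round rail: 10 mm diameter, along the stand's y axis, axis at x = 0, z = 280 mm. Two collars, 20 mm diameter, 8 mm wide, sit on the rail at y = -50 and +50 mm. Origin: centre of the underside, x roughly away from the robot (yaw within 0.15).
- rail_mid (a point): Middle of the rail's axis, half-way between the collars (280 mm over the worktop); axes as the drip stand.
- hook_holder: Black block 72 (x) x 34 (y) x 45 mm high, fixed, with a slot 52 x 11 mm, 40 mm deep, open at the top, in which the lower curl of the S-hook stands; the hook comes out straight upward. Origin: centre of the underside.
- s_hook: S-hook of 8 mm steel bar, 130 g, 148 mm high, 48 mm wide, in its own x-z plane, z up. Origin: centre of the upper curl (half circle, inner radius 16 mm, open below), 129 mm over the worktop at the start. The free end, at x = +20, ends at z = -14 mm; at x = -20 (robot's side) the bar is upright and flat-sided from z = 0 to -28: grip there, along y. Hung on the rail: origin 11 mm below its axis.
- lower_curl (a point): Centre of the hook's lower curl (half circle, inner radius 16 mm, open above), 100 mm below the hook's origin; axes as the hook. Its free end at x = -20 mm ends 5 mm above this point; the slanting bar joins the upper curl's x = -20 side to x = +20, 10 mm above this point. The bail enters over the free end, along +x, under the slanting bar, and rests with its axis 13 mm below this point.
- basket: Open aluminium basket 80 (x) x 50 (y) x 35 mm high, walls 3 mm, 150 g, with a rigid bail of 6 mm round bar: arch in the y-z plane at x = 0, uprights at y = -23.5 and +23.5, straight top from y = -16 to +16 mm. On its end towards the robot a flat black lug to grip: 10 mm thick (y), from x = -40 to -82, z = 8 to 38 mm. Origin: centre of the underside, x roughly away from the robot (yaw within 0.3).
- bail_top (a point): Middle of the top of the bail (its axis), 88 mm above the underside of the basket; this is the part that hangs in the hook.
- washed_block: Steel block 30 x 30 x 12 mm lying loose in the basket, in the half away from the robot or near the middle. Origin: centre of the underside.
- loupe: Black eye loupe, 33 mm diameter, 32 mm high, standing on the worktop behind the drip stand. Bystander. Origin: centre of the underside.
- screwdriver: Screwdriver with a red handle, 200 mm long, lying on the worktop to the right. Bystander. Origin: centre of the underside.
There are look-alikes about, which are no part of the job. What is shaped like the s_hook but turquoise is not meant.

How it is judged:
By the outcome, as a careful person would: the job done as asked, in the order asked, and still so for the second after the job is handed in, with the robot touching nothing.
It also fails if it takes over 66 s, if anything falls off the work surface, if the arm or the gripper's body presses on something with over 40 N, if the wrist force passes 120 N, or if a joint passes its speed limit or range.

## Robot

A 6-joint arm with a two-finger parallel gripper is mounted at the origin on a cart in front of the work surface, level with it; the furniture and walls round the work are solid. World frame = base frame: x ahead of the robot, y to its left, z up, the work surface at z = 0. Lengths are in m, angles in degrees, forces in N, time in s.
With the tool pointing down it reaches from about 0.3 to 0.75 m from the base axis. Payload 8.5 kg.
Tool frame: the origin (TCP) lies at the very end of the fingers, on their centre line; the grasp point (between the pads) lies 19 mm behind it (env.tcp_to_grasp is the distance from the TCP to the grasp point, in m); z points along the fingers, y is the line along which they close (so a half turn about z gives the same grasp; the last joint's range is limited). The gripper opens to 85 mm and grips with 20 to 120 N. Pads are 22 mm wide; open, the fingers measure 114 mm over their backs; the gripper's body (76 mm by 85 mm) begins 54 mm behind the grasp point. The pads swing forward as they close: fully open they stand 13 mm farther back than shut.
Start: joints at [-87.68, 21.807, 74.336, -0, 83.858, -12.336], TCP at [0.139, -0.532, 0.231] pointing down, gripper open.
Joint ranges: [-178.18, 178.18], [-50.72, 133.34], [12.68, 142.11], [-81.47, 261.47], [9.98, 163.14], [-165.26, 165.26]. Speed limits (degrees/s): [136.94, 136.94, 180, 180, 180, 180].

## Interface

Orientations are given as a 3x3 rotation matrix whose columns are the frame's x, y, z axes.
In Python, from rig import status, get_image, env gives the robot as it stands.
- The arm moves only by the shell command python3 -m handwheel 'ROWS' [FORCE]. ROWS is text: rows parted by semicolons, each of 7 numbers parted by spaces: the shift along the world's x, y, z in cm, then the turn, a rotation vector about the world's x, y, z in degrees, then the opening, from 0 (shut) to 1 (fully open). In form: dx dy dz wx wy wz gripper; .... A call has 1 to 8 rows; each row is the pose to reach, as a shift and turn from the pose commanded when the call began; what a row does not reach only later rows make up. A row lasts 1/12 s, in which the tool goes at most 41.7 mm and 7.16 degrees, less where a joint would pass 70% of its speed; a pose out of reach is approached as far as the arm can. A call with a gripper value outside its range is refused whole. The fingers move at their own pace and stop on an object; FORCE is the grip in N (left out, the last holds). Time passes only in rows, so rows that repeat a pose let the fingers close. It gives the time, the measured TCP pose, the force, the opening and the grip force at its end, in the units of the state.
- status.observe(): the state, without advancing time (a new reading comes with each control period).
- get_image(name): name is "scene" or "top"; returns a dict with "color" (480x640x3 uint8, red, green, blue), "vertical_fov" (degrees; the focal length in pixels is half the picture's height over the tangent of half this angle, whatever the lens; pixels are square), "cx", "cy" (the principal point, pixels), "xyz" and "orientation" of the camera in the world. Camera axes: x right, y down, z forward; pixel columns grow to the right and rows downward; lengths in m; the calibration is good to about 2 mm. A picture is of the moment at which its call begins. There is no depth.
- env.close_job(): hands the job in; it is judged then, once.
The state is a dict: "time_s": time; "q": joint angles; "qvel": joint speeds; "joint_efforts": joint torques, N m; "position": TCP position; "tool_rot": TCP orientation; "ft_force": force on the tool from outside, world axes, zero at the start; "wrist_torque": the same for the moment, N m; "grip_width": finger opening in m; "gripper_force": force on a finger pad.
Only numpy, scipy, OpenCV 4.12 (cv2) and the standard library are available. Lean on these libraries where they do the work, as an engineer would, in place of code of your own. Each camera call takes 0.05 s, during which the arm holds its last target. There are 200 camera calls.

## Working session

There is one attempt and no reset: what is moved stays moved. The work goes in short steps, Python scripts to look and compute and a shell command to move; the robot and the scene stay as the last step left them, time stands still between calls to the robot, and variables do not carry over. Pictures are saved under pics/ and viewed, at most 10 in all, crops included, and the job is handed in when it is done.

```bash
ls; mkdir -p pics; python3 - <<'E'
from rig import status,get_image,env
import cv2,numpy as np
for n in("scene","top"):
    d=get_image(n); cv2.imwrite(f"pics/{n}0.png",d["color"][:,:,::-1])
    print(n,d["vertical_fov"],d["cx"],d["cy"],d["xyz"],np.round(d["orientation"],4).tolist(),[k for k in d])
s=status.observe();print(s["time_s"],s["position"],np.round(s["tool_rot"],3).tolist(),s["grip_width"],env.tcp_to_grasp)
E
```

```text
pics
scene 44.62889259288065 319.3343202873334 235.2201185461209 [0.04812377 0.95608023 1.0577055 ] [[-0.8934, -0.2625, 0.3647], [-0.449, 0.5524, -0.7023], [-0.0171, -0.7912, -0.6114]] ['color', 'vertical_fov', 'cx', 'cy', 'xyz', 'orientation']
top 45.30708164807915 316.4336579610398 243.53582067472448 [ 0.37962556 -0.0208406   1.41100844] [[-0.0254, -0.9876, 0.1551], [-0.9997, 0.025, -0.0042], [0.0003, -0.1552, -0.9879]] ['color', 'vertical_fov', 'cx', 'cy', 'xyz', 'orientation']
0.1 [ 0.13914641 -0.53184238  0.2307817 ] [[0.967, 0.253, -0.0], [0.253, -0.967, 0.001], [0.0, -0.001, -1.0]] 0.08544996769475507 0.0187
```

View pics/scene0.png

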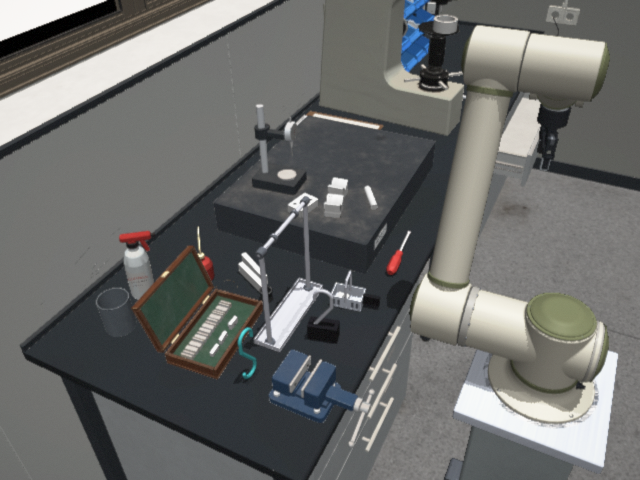

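View pics/top0.png

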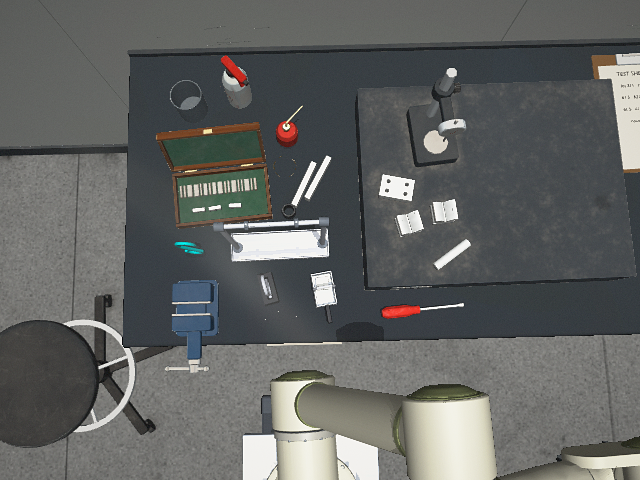

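Scene: the stand's rail runs from (263,250) to (305,200), the holder is at (323,328) and the basket at (348,297). Top: tray around (280,245), holder (267,288), basket (323,288) with its lug at (328,313). I'll enlarge both views for detail.

```bash
python3 - <<'E'
import cv2,numpy as np
a=cv2.imread("pics/top0.png")[205:325,205:345]; b=cv2.imread("pics/scene0.png")[185:355,235:390]
a=cv2.resize(a,None,fx=5,fy=5,interpolation=cv2.INTER_CUBIC); b=cv2.resize(b,None,fx=3.5,fy=3.5,interpolation=cv2.INTER_CUBIC)
print(a.shape,b.shape)
cv2.imwrite("pics/a.png",a);cv2.imwrite("pics/b.png",b)
E
```

```text
(600, 700, 3) (595, 542, 3)
```

View pics/a.png

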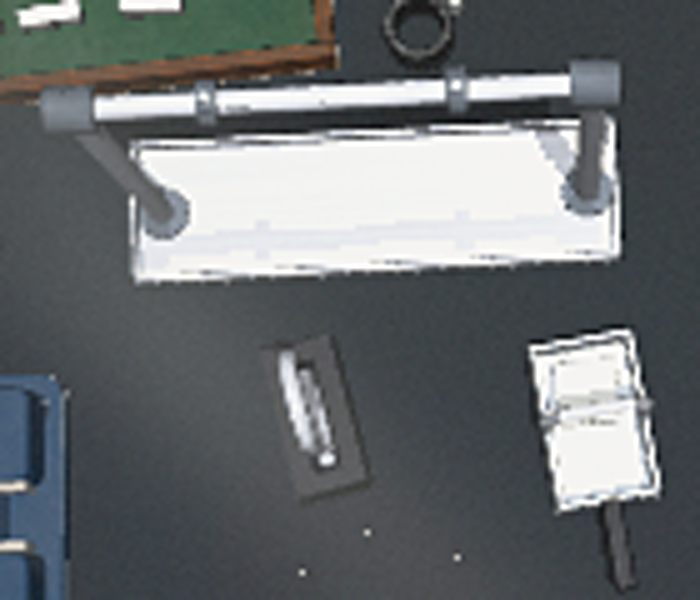

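View pics/b.png

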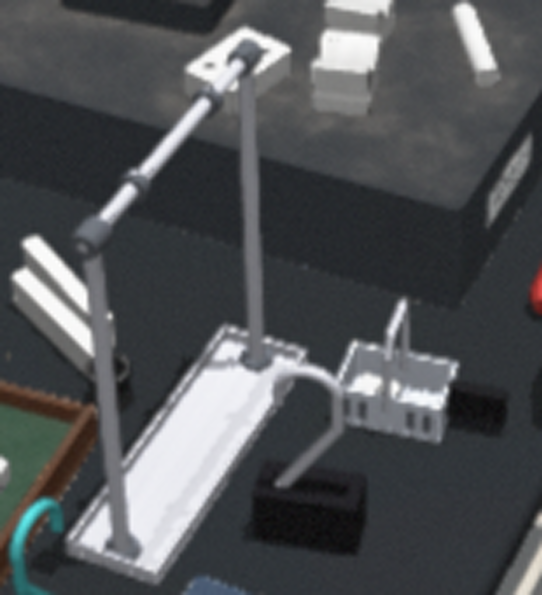

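The enlarged crops show, in crop-a pixels: holder corners (263,347), (332,336), (370,481), (303,498); collars (205,103) and (457,88); basket rim corners (529,345), (632,330), (660,493), (560,510); bail around (598,408). The hook leans out of the holder's slot with its free end away from the robot.

```bash
cat > h.py <<'E'
import numpy as np
from rig import status,get_image,env
def ray(d,p):
    f=240/np.tan(np.radians(d["vertical_fov"]/2)); R=np.array(d["orientation"])
    v=R@np.array([(p[0]-d["cx"])/f,(p[1]-d["cy"])/f,1.]); return np.array(d["xyz"]),v
def onz(d,p,z):
    o,v=ray(d,p); return o+v*(z-o[2])/v[2]
def proj(d,X):
    f=240/np.tan(np.radians(d["vertical_fov"]/2)); c=np.array(d["orientation"]).T@(np.array(X)-d["xyz"])
    return c[:2]/c[2]*f+[d["cx"],d["cy"]]
def tri(d1,p1,d2,p2):
    o,v=ray(d1,p1);q,w=ray(d2,p2); s=np.linalg.lstsq(np.c_[v,-w],q-o,rcond=None)[0]
    a,b=o+v*s[0],q+w*s[1]; return (a+b)/2,np.linalg.norm(a-b)
E
python3 - <<'E'
from h import *
t=get_image("top"); s=get_image("scene"); np.set_printoptions(precision=4,suppress=True)
A=lambda u,v:(u/5+205-.4,v/5+205-.4); B=lambda u,v:(u/3.5+235-.36,v/3.5+185-.36)
T=lambda z,*P:np.array([onz(t,A(*p),z) for p in P]); S=lambda z,*P:np.array([onz(s,B(*p),z) for p in P])
def yaw(v): return np.degrees(np.arctan2(v[1],v[0]))
h=T(.045,(263,347),(332,336),(370,481),(303,498)); print("holder",h.mean(0),yaw(h[0]-h[3]),yaw(h[1]-h[2]),np.linalg.norm(h[0]-h[3]),np.linalg.norm(h[0]-h[1]))
hs=S(.045,(262,462),(366,478),(363,520)); print("holder scene corners",hs)
r=T(.28,(205,103),(457,88)); print("collars",r,r.mean(0),yaw(r[0]-r[1])-90,np.linalg.norm(r[0]-r[1]))
r=S(.28,(137,180),(208,99)); print("collars s",r,r.mean(0),yaw(r[0]-r[1])-90,np.linalg.norm(r[0]-r[1]))
tr=T(.014,(133,142),(612,120),(620,258),(133,282)); print("tray",tr.mean(0),yaw(tr[0]-tr[1])-90,yaw(tr[3]-tr[2])-90,np.linalg.norm(tr[0]-tr[1]))
b=T(.035,(529,345),(632,330),(660,493),(560,510)); print("basket",b.mean(0),yaw(b[0]-b[3]),yaw(b[1]-b[2]),np.linalg.norm(b[0]-b[3]),np.linalg.norm(b[0]-b[1]))
print("lug",T(.038,(612,502),(626,588)), "bail",T(.088,(598,406)),S(.088,(403,300),(388,340)))
print("hook top ridge",T(.149,(292,360)),T(.129,(292,355),(300,420)),"low end in slot/ far",T(.1,(325,458)))
print("hook scene apex",S(.149,(300,370)),'slot',S(.045,(285,485)))
E
```

```text
holder [0.491  0.0911 0.045 ] 14.17899435743819 13.822461618208882 0.07446716316977992 0.03326362053958267
holder scene corners [[0.53   0.0886 0.045 ]
 [0.4593 0.0713 0.045 ]
 [0.4448 0.1068 0.045 ]]
collars [[0.5979 0.1151 0.28  ]
 [0.6015 0.0141 0.28  ]] [0.5997 0.0646 0.28  ] 2.017307933603135 0.1009951332314478
collars s [[0.6002 0.108  0.28  ]
 [0.6018 0.0129 0.28  ]] [0.601  0.0604 0.28  ] 0.9729368877910218 0.09505568946760613
tray [0.5985 0.064  0.014 ] 1.2200727538935041 1.392450573452308 0.2365492338125319
basket [ 0.4866 -0.0412  0.035 ] 9.233936540093206 8.027021028000862 0.08028740400681378 0.05004660302761253
lug [[ 0.4467 -0.048   0.038 ]
 [ 0.4061 -0.0535  0.038 ]] bail [[ 0.4885 -0.0419  0.088 ]] [[ 0.4925 -0.0617  0.088 ]
 [ 0.4845 -0.0183  0.088 ]]
hook top ridge [[0.5071 0.0933 0.149 ]] [[0.5114 0.095  0.129 ]
 [0.4822 0.0918 0.129 ]] low end in slot/ far [[0.467  0.0832 0.1   ]]
hook scene apex [[0.4963 0.0937 0.149 ]] slot [[0.506 0.101 0.045]]
```

```bash
python3 -m handwheel '33.1 61.8 0 0 0 -0.7 1;33.1 61.8 0 0 0 -0.7 1;33.1 61.8 0 0 0 -0.7 1;33.1 61.8 0 0 0 -0.7 1;33.1 61.8 0 0 0 -0.7 1;33.1 61.8 0 0 0 -0.7 1;33.1 61.8 0 0 0 -0.7 1;33.1 61.8 0 0 0 -0.7 1' 60
```

```text
time_s: 0.87
position: [0.2969, -0.2363, 0.2314]
tool_rot: [[0.971, 0.241, 0.0], [0.241, -0.971, -0.0], [0.0, 0.0, -1.0]]
ft_force: [1.9, -0.6, 0.7]
grip_width: 0.085
gripper_force: 0.0
```

```bash
python3 -m handwheel '17.4 32.2 0 0 0 0 1;17.4 32.2 0 0 0 0 1;17.4 32.2 0 0 0 0 1;17.4 32.2 0 0 0 0 1;17.4 32.2 0 0 0 0 1;17.4 32.2 0 0 0 0 1;17.4 32.2 0 0 0 0 1;17.4 32.2 0 0 0 0 1'
python3 - <<'E'
from h import *
s=status.observe();print(s["position"],s["time_s"])
E
```

```text
time_s: 1.53
position: [0.4554, 0.0573, 0.2314]
tool_rot: [[0.97, 0.242, 0.0], [0.242, -0.97, -0.0], [0.0, 0.0, -1.0]]
ft_force: [1.6, -0.9, 1.2]
grip_width: 0.0857
gripper_force: 0.0
[0.45542675 0.05731759 0.23137559] 1.5333
```

```bash
python3 -m handwheel '1.5 2.9 0 0 0 0 1;1.5 2.9 0 0 0 0 1;1.5 2.9 -5 0 0 0 1;1.5 2.9 -5 0 0 0 1;1.5 2.9 -5 0 0 0 1'
python3 - <<'E'
from h import *
import cv2
s=get_image("scene");t=get_image("top")
o=status.observe();print(o["position"],proj(s,o["position"]),proj(t,o["position"]))
b=cv2.resize(s["color"][205:355,250:400,::-1],None,fx=3.5,fy=3.5,interpolation=cv2.INTER_CUBIC)
cv2.imwrite("pics/c.png",b)
E
```

```text
time_s: 1.95
position: [0.4684, 0.0838, 0.1793]
tool_rot: [[0.971, 0.241, -0.006], [0.241, -0.971, 0.0], [-0.006, -0.002, -1.0]]
ft_force: [-0.3, 0.3, 0.2]
grip_width: 0.0854
gripper_force: 0.0
[0.47023135 0.08347004 0.18221   ] [332.66437637 280.04487284] [266.34897567 292.17294741]
```

View pics/c.png

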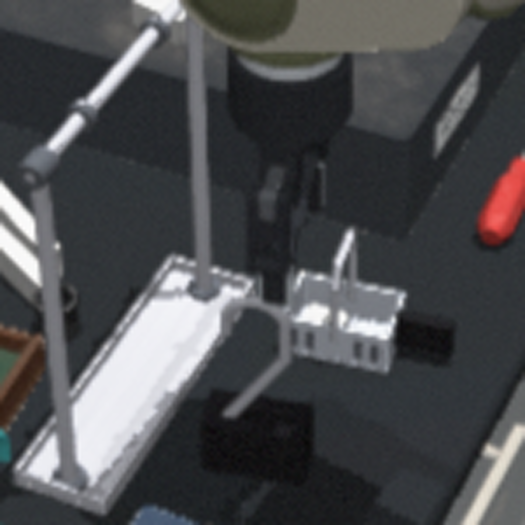

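The fingers stand directly above the hook's upright (crop pixel (288,335)), so I'll descend and grip.

```bash
python3 -m handwheel '0.1 0.2 -3 0 0 0 1;0.1 0.2 -6 0 0 0 1;0.1 0.2 -8.5 0 0 0 1;0.1 0.2 -8.5 0 0 0 1;0.1 0.2 -8.5 0 0 0 0.6;0.1 0.2 -8.5 0 0 0 0.4;0.1 0.2 -8.5 0 0 0 0.2;0.1 0.2 -8.5 0 0 0 0.1' 60
python3 -m handwheel '0 0 0 0 0 0 0;0 0 0 0 0 0 0;0 0 0 0 0 0 0;0 0 0 0 0 0 0;0 0 0 0 0 0 0;0 0 0 0 0 0 0'
```

```text
time_s: 2.72
position: [0.4718, 0.0859, 0.0979]
tool_rot: [[0.971, 0.241, 0.003], [0.241, -0.971, -0.0], [0.003, 0.001, -1.0]]
ft_force: [0.5, -0.0, -0.1]
grip_width: 0.0388
gripper_force: 0.0
time_s: 3.22
position: [0.4712, 0.0861, 0.0969]
tool_rot: [[0.97, 0.241, 0.001], [0.241, -0.97, 0.0], [0.001, 0.0, -1.0]]
ft_force: [-1.1, 0.7, 5.7]
grip_width: 0.0069
gripper_force: 58.5
```

```bash
python3 -m handwheel '0 0 1.5 0 0 0 0;0 0 4 0 0 0 0;0 0 7 0 0 0 0;0 0 10 0 0 0 0;0 0 13 0 0 -4 0;0 0 16 0 0 -8 0;0 0 17.6 0 0 -12.5 0;0 -1.1 17.6 0 0 -12.5 0'
python3 -m handwheel '0 -1.1 0 0 0 0 0;0 -1.1 0 0 0 0 0;0 -1.1 0 0 0 0 0'
python3 - <<'E'
from h import *
import cv2
s=get_image("scene")
o=status.observe();print(o["position"],o["tool_rot"],o["time_s"],o["grip_width"])
b=cv2.resize(s["color"][180:330,230:400,::-1],None,fx=4,fy=4,interpolation=cv2.INTER_CUBIC)
cv2.imwrite("pics/d.png",b)
E
```

```text
time_s: 3.88
position: [0.4719, 0.0757, 0.2755]
tool_rot: [[1.0, 0.024, 0.006], [0.024, -1.0, -0.0], [0.006, 0.0, -1.0]]
ft_force: [0.6, -0.3, -2.1]
grip_width: 0.007
gripper_force: 58.6
time_s: 4.13
position: [0.4705, 0.0632, 0.2707]
tool_rot: [[1.0, 0.025, -0.003], [0.025, -1.0, 0.0], [-0.003, -0.001, -1.0]]
ft_force: [0.9, 0.9, -1.3]
grip_width: 0.0072
gripper_force: 58.6
[0.4705668  0.06360408 0.2709219 ] [[ 9.99675467e-01  2.53039813e-02 -2.94431693e-03]
 [ 2.53055462e-02 -9.99679641e-01  4.95438274e-04]
 [-2.93083713e-03 -5.69785036e-04 -9.99995543e-01]] 4.1833 0.006923860062044508
```

View pics/d.png

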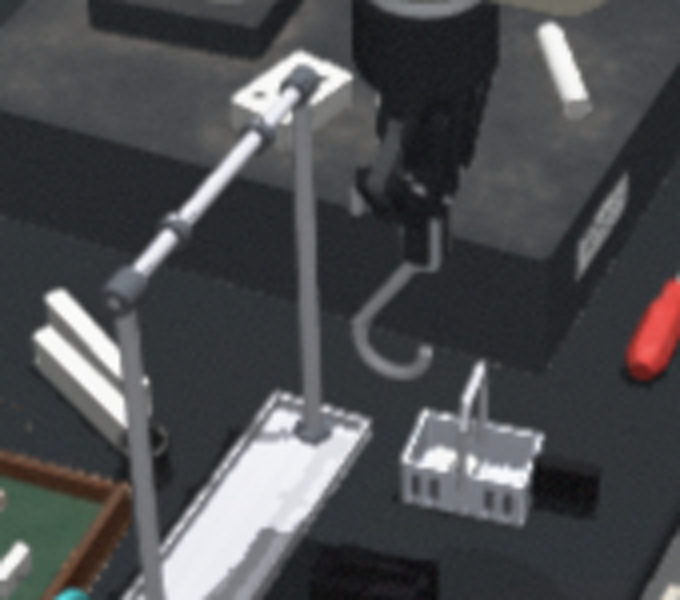

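The hook is held upright and nearly clear. Its free upper end is at crop (357,205), the lower free end at (425,352), the rail's collars at (178,225) and (262,135). I'll compare these with predictions.

```bash
python3 - <<'E'
from h import *
s=get_image("scene"); o=status.observe(); P=o["position"]; y=np.radians(1.5)
c=lambda X:np.round((proj(s,X)-[230,180])*4,0)
H=P+[.0198,.0005,.032]
for n,(x,z) in dict(upend=(.02,-.014),lowend=(-.02,-.095),lowbot=(0,-.12),bend=(.02,-.09)).items(): print(n,c(H+[x*np.cos(y),x*np.sin(y),z]))
M=np.array([.600,.064,.28])
for k in(-.05,.05,-.105,.105): print("rail",k,c(M+k*np.array([-np.sin(y),np.cos(y),0])))
E
```

```text
upend [358. 210.]
lowend [425. 344.]
lowbot [393. 368.]
bend [360. 318.]
rail -0.05 [256. 133.]
rail 0.05 [172. 231.]
rail -0.105 [299.  83.]
rail 0.105 [122. 290.]
```

```bash
python3 -m handwheel '0 0 1 0 0 0 0;2 0 1 0 0 0 0;4.5 0 1 0 0 0 0;7 0 1 0 0 0 0;9.5 0 1 0 0 0 0;10.9 0 1 0 0 0 0;10.9 0 1 0 0 0 0;10.9 0 1 0 0 0 0'
python3 -m handwheel '0 0 -0.6 0 0 0 0;0 0 -1.2 0 0 0 0;0 0 -1.8 0 0 0 0;0 0 -2.4 0 0 0 0;0 0 -3 0 0 0 0;0 0 -3.4 0 0 0 0;0 0 -3.8 0 0 0 0;0 0 -3.8 0 0 0 0'
python3 - <<'E'
from h import *
import cv2
s=get_image("scene");t=get_image("top")
o=status.observe();print(o["position"],o["time_s"],o["ft_force"])
b=cv2.resize(s["color"][170:320,230:380,::-1],None,fx=4,fy=4,interpolation=cv2.INTER_CUBIC)
cv2.imwrite("pics/e.png",b)
E
```

```text
time_s: 4.9
position: [0.5799, 0.0642, 0.2811]
tool_rot: [[1.0, 0.026, -0.002], [0.026, -1.0, 0.0], [-0.002, -0.0, -1.0]]
ft_force: [-0.2, -0.7, -1.0]
grip_width: 0.007
gripper_force: 58.6
time_s: 5.57
position: [0.5797, 0.064, 0.2434]
tool_rot: [[1.0, 0.025, -0.001], [0.025, -1.0, 0.0], [-0.001, -0.0, -1.0]]
ft_force: [0.4, 0.0, -2.3]
grip_width: 0.0072
gripper_force: 58.6
[0.58005001 0.06400087 0.24434238] 5.6667 [ 0.33994419 -0.01814193 -1.6048537 ]
```

View pics/e.png

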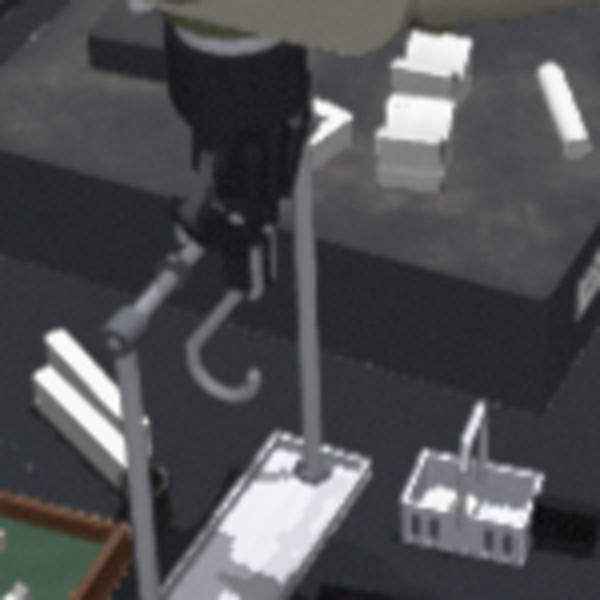

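The hook's curl sits over the rail (crop (190,245)), with no contact yet. I'll lower it in small steps until the force rises.

```bash
python3 -m handwheel '0 0 -0.3 0 0 0 0;0 0 -0.5 0 0 0 0;0 0 -0.5 0 0 0 0' | grep -E 'pos|ft'
python3 -m handwheel '0 0 -0.1 0 0 0 0;0 0 -0.2 0 0 0 0;0 0 -0.2 0 0 0 0' | grep -E 'pos|ft'
```

```text
position: [0.5799, 0.064, 0.2389]
ft_force: [-0.2, 0.2, -1.2]
position: [0.58, 0.064, 0.2371]
ft_force: [0.3, 0.2, -0.8]
```

```bash
python3 -m handwheel '0 0 -0.1 0 0 0 0;0 0 -0.1 0 0 0 0;0 0 -0.1 0 0 0 0' | grep -E 'pos|ft'
python3 -m handwheel '0 0 -0.1 0 0 0 0;0 0 -0.1 0 0 0 0;0 0 -0.1 0 0 0 0' | grep -E 'pos|ft'
```

```text
position: [0.5801, 0.064, 0.2368]
ft_force: [-0.5, -0.8, 2.6]
position: [0.5803, 0.064, 0.2366]
ft_force: [-1.7, -0.6, 7.4]
```

```bash
python3 -m handwheel '0 0 0.15 0 0 0 0;0 0 0.15 0 0 0 0.04;0 0 0.15 0 0 0 0.08;0 0 0.15 0 0 0 0.12;0 0 0.15 0 0 0 0.2;0 0 0.15 0 0 0 0.35;0 0 0.15 0 0 0 0.35;0 0 0.15 0 0 0 0.35' | grep -E 'pos|ft|wid'
python3 -m handwheel '-1 0 0 0 0 0 0.35;-3 0 0 0 0 0 0.35;-6 0 0 0 0 0 0.35;-10 0 0 0 0 0 0.35;-14 0 0 0 0 0 0.5;-18 -4 0 0 0 0 0.5;-18 -8 0 0 0 0 0.5;-18 -11 0 0 0 0 0.5' | grep -E 'tim|pos|ft|wid'
python3 - <<'E'
from h import *
import cv2
s=get_image("scene");t=get_image("top")
b=cv2.resize(s["color"][170:320,230:380,::-1],None,fx=4,fy=4,interpolation=cv2.INTER_CUBIC)
a=cv2.resize(t["color"][205:325,225:345,::-1],None,fx=5,fy=5,interpolation=cv2.INTER_CUBIC)
cv2.imwrite("pics/f.png",b);cv2.imwrite("pics/g.png",a)
E
```

```text
position: [0.5797, 0.0642, 0.237]
ft_force: [-2.7, -0.1, 2.4]
grip_width: 0.0297
time_s: 8.0
position: [0.3981, -0.0461, 0.2374]
ft_force: [1.7, -0.1, -0.0]
grip_width: 0.0425
```

View pics/f.png

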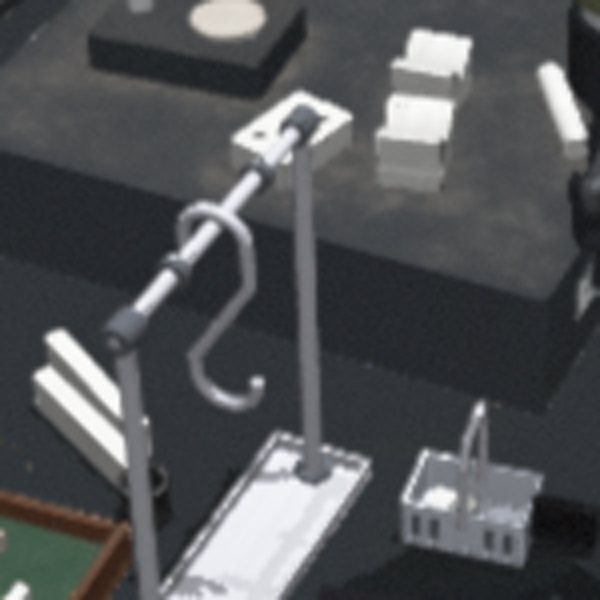

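The hook hangs cleanly on the rail between the collars, with its lower free end at (256,383). Next is the basket lug, using a tool pitched 20° forward to keep the gripper body clear of the hook.

```bash
python3 - <<'E'
from h import *
from scipy.spatial.transform import Rotation as R
o=status.observe(); A=np.array(o["tool_rot"]); print(o["position"],o["q"])
y=np.degrees(np.arctan2(A[1,0],A[0,0])); E=lambda yaw,p:R.from_euler("ZY",[yaw,p],degrees=True)
R0=R.from_euler("x",180,degrees=True)
d=(E(8.5,-20)*R0)*R.from_matrix(A).inv(); print(y,d.as_rotvec(degrees=True), (d*R.from_matrix(A)).as_matrix()[:,2])
d=(E(1.5,-20)*R0)*(E(8.5,-20)*R0).inv(); print(d.as_rotvec(degrees=True))
E
```

```text
[ 0.39991802 -0.05030637  0.23714708] [-2.40830919e+01  6.51596767e+00  9.46678135e+01 -5.36535666e-02
  7.86996042e+01  6.48441533e+01]
1.0832853783060756 [  1.76079598 -19.85298455   7.35887238] [ 0.33826335  0.0505538  -0.93969262]
[ 3.97816702e-16 -3.58345826e-15 -7.00000000e+00]
```

```bash
python3 -m handwheel '1 0 -2 0.6 -6.6 2.4 0.5;2 0 -5 1.2 -13.2 4.9 0.5;2.8 0 -9 1.8 -19.9 7.4 0.5;2.8 0 -12 1.8 -19.9 7.4 0.5;2.8 0 -14 1.8 -19.9 7.4 0.5;2.8 0 -14 1.8 -19.9 7.4 0.5;2.8 0 -14 1.8 -19.9 7.4 0.5'
python3 - <<'E'
from h import *
import cv2
t=get_image("top"); o=status.observe(); print(o["position"],np.round(o["tool_rot"],3)[:,2])
E
```

```text
time_s: 8.68
position: [0.4283, -0.0457, 0.0968]
tool_rot: [[0.929, 0.155, 0.336], [0.146, -0.988, 0.054], [0.34, -0.001, -0.94]]
ft_force: [0.4, 0.0, -0.4]
grip_width: 0.0426
gripper_force: 0.0
[ 0.42893101 -0.04605229  0.09779534] [ 0.338  0.053 -0.94 ]
```

```bash
python3 -m handwheel '-0.1 -0.4 -3 0 0 0 0.5;-0.1 -0.4 -6 0 0 0 0.5;-0.1 -0.4 -8 0 0 0 0.5;-0.1 -0.4 -8.6 0 0 0 0.5;-0.1 -0.4 -8.6 0 0 0 0.5;-0.1 -0.4 -8.6 0 0 0 0.35' 80| grep -E 'pos|ft|wid'
python3 -m handwheel '0 0 0 0 0 0 0.2;0 0 0 0 0 0 0.15;0 0 0 0 0 0 0.1;0 0 0 0 0 0 0.05;0 0 0 0 0 0 0;0 0 0 0 0 0 0;0 0 0 0 0 0 0' | grep -E 'tim|pos|ft|wid|gri'
```

```text
position: [0.4283, -0.0502, 0.012]
ft_force: [-0.5, 1.0, 1.1]
grip_width: 0.0316
time_s: 9.82
position: [0.4278, -0.0503, 0.012]
ft_force: [-1.2, -0.1, 12.0]
grip_width: 0.0086
gripper_force: 78.0
```

```bash
python3 -m handwheel '0 0 0.5 0 0 0 0;0 0 1.5 0 0 0 0;0 0 3 0 0 0 0;0 0 5 0 0 0 0;0 0 7 0 0 0 0;0 0 9 0 0 0 0;0 0 9.6 0 0 0 0;0 0 9.6 0 0 0 0'| grep -E 'pos|ft|wid'
python3 -m handwheel '0.4 1.5 0 0 0 -1 0;1 3.5 0 0 0 -2.5 0;1.7 6 0 0 0 -4 0;2.4 8.5 0 0 0 -5.5 0;3 10.5 0 0 0 -7 0;3.3 11.3 0 0 0 -7 0;3.3 11.3 0 0 0 -7 0;3.3 11.3 0 0 0 -7 0' | grep -E 'tim|pos|ft|wid|gri'
python3 - <<'E'
from h import *
import cv2
s=get_image("scene");t=get_image("top"); o=status.observe(); P=o["position"]; print(P,np.round(o["tool_rot"],3).tolist())
f=lambda X:np.round((proj(s,X)-[230,170])*4); g=lambda X:np.round((proj(t,X)-[225,205])*5)
B=P+np.array([.0595,.0015,.076]); print("bail exp",B,f(B),g(B))
for n,X in dict(low=(.58,.0635,.174),bot=(.6,.064,.149)).items(): print(n,f(X),g(X))
b=cv2.resize(s["color"][170:320,230:380,::-1],None,fx=4,fy=4,interpolation=cv2.INTER_CUBIC)
a=cv2.resize(t["color"][205:325,225:345,::-1],None,fx=5,fy=5,interpolation=cv2.INTER_CUBIC)
cv2.imwrite("pics/i.png",cv2.resize(np.hstack([b[:,:500],a[:,180:480]]),None,fx=1,fy=1)[:600,:800])
cv2.imwrite("pics/a2.png",a);
E
```

```text
position: [0.4274, -0.0502, 0.1082]
ft_force: [1.0, -0.3, -2.0]
grip_width: 0.0084
time_s: 11.15
position: [0.4593, 0.0634, 0.1056]
ft_force: [-0.3, -0.6, -2.2]
grip_width: 0.0085
gripper_force: 78.2
[0.45952347 0.06252473 0.10605575] [[0.94, 0.033, 0.34], [0.031, -0.999, 0.012], [0.34, -0.0, -0.94]]
bail exp [0.51902347 0.06402473 0.18205575] [348. 395.] [251. 321.]
low [255. 375.] [251. 184.]
bot [227. 398.] [253. 149.]
```

View pics/i.png

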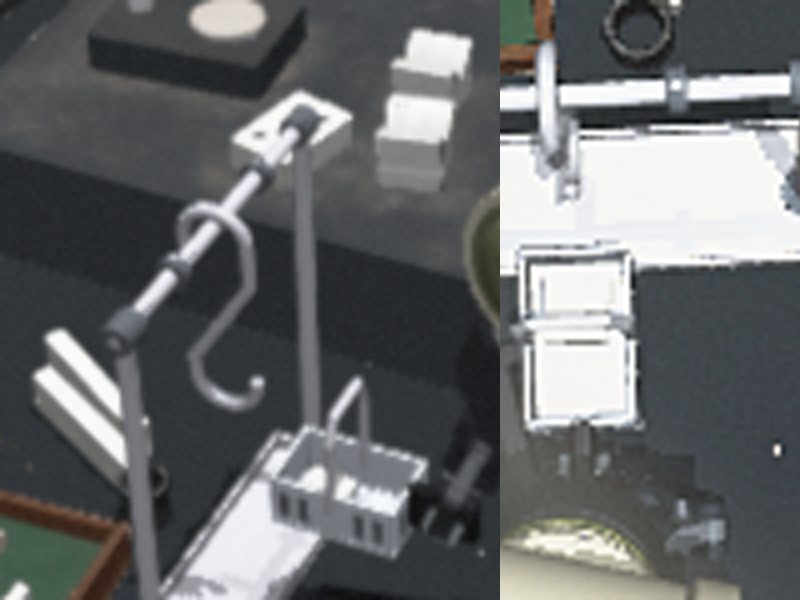

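Bail top is at (345,397), against a predicted (348,395); the hook's lower free end is at (256,381), a couple of mm below and nearer than nominal. The block lies in the basket. I'll advance the bail over the free end, then lower.

```bash
python3 -m handwheel '1 0.1 0 0 0 0 0;2.2 0.1 0 0 0 0 0;3.4 0.1 0 0 0 0 0;4.6 0.1 0 0 0 0 0;5.8 0.1 0 0 0 0 0;7 0.1 0 0 0 0 0;7.8 0.1 0 0 0 0 0;7.8 0.1 0 0 0 0 0'| grep -E 'pos|ft|wid'
python3 -m handwheel '0 0 0 0 0 0 0;0 0 -0.5 0 0 0 0;0 0 -1 0 0 0 0;0 0 -1.5 0 0 0 0;0 0 -1.8 0 0 0 0;0 0 -2 0 0 0 0;0 0 -2 0 0 0 0' | grep -E 'tim|pos|ft|wid|gri'
python3 - <<'E'
from h import *
import cv2
s=get_image("scene");t=get_image("top"); o=status.observe(); print(o["position"],o["ft_force"])
b=cv2.resize(s["color"][205:305,255:355,::-1],None,fx=5,fy=5,interpolation=cv2.INTER_CUBIC)
a=cv2.resize(t["color"][205:305,245:305,::-1],None,fx=5,fy=5,interpolation=cv2.INTER_CUBIC)
cv2.imwrite("pics/j.png",np.hstack([b,a]))
E
```

```text
position: [0.5397, 0.0632, 0.1068]
ft_force: [-0.9, -0.5, -2.0]
grip_width: 0.0088
time_s: 12.5
position: [0.5377, 0.0641, 0.0863]
ft_force: [-0.6, -0.9, -3.1]
grip_width: 0.0088
gripper_force: 78.2
[0.53803843 0.06402859 0.08681774] [-0.03474731 -0.23131372 -1.95244774]
```

View pics/j.png

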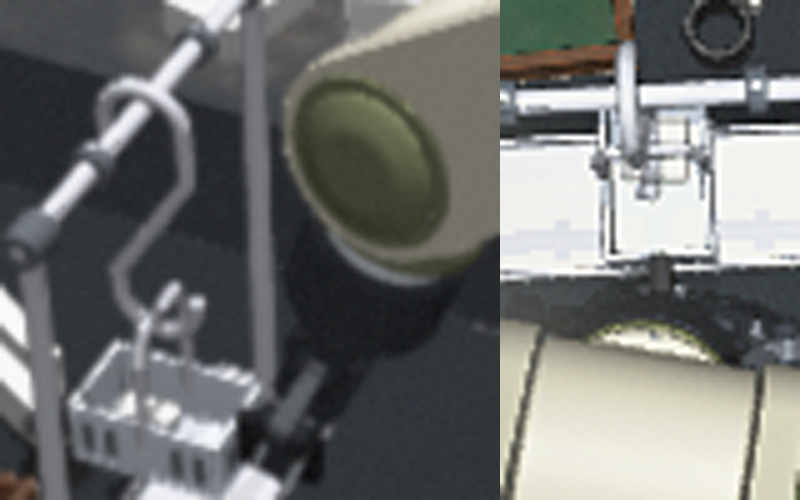

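The bail is inside the lower curl (crop around (165,305)), between the free end (195,300) and the slanting bar. I'll lower in small steps until it takes the weight.

```bash
python3 -m handwheel '0 0 -0.2 0 0 0 0;0 0 -0.4 0 0 0 0;0 0 -0.5 0 0 0 0;0 0 -0.5 0 0 0 0' | grep -E 'pos|ft'
python3 -m handwheel '0 0 -0.1 0 0 0 0;0 0 -0.2 0 0 0 0;0 0 -0.2 0 0 0 0;0 0 -0.2 0 0 0 0' | grep -E 'pos|ft'
python3 -m handwheel '0 0 -0.1 0 0 0 0;0 0 -0.1 0 0 0 0;0 0 -0.1 0 0 0 0' | grep -E 'pos|ft'
```

```text
position: [0.5379, 0.064, 0.0815]
ft_force: [-1.0, -0.6, -1.7]
position: [0.5383, 0.064, 0.0801]
ft_force: [-0.0, -0.2, -0.2]
position: [0.5386, 0.0639, 0.0794]
ft_force: [0.2, 0.2, 4.1]
```

```bash
python3 -m handwheel '0 0 0.05 0 0 0 0;0 0 0.05 0 0 0 0.11;0 0 0.05 0 0 0 0.13;0 0 0.05 0 0 0 0.15;0 0 0.05 0 0 0 0.17;0 0 0.05 0 0 0 0.19;0 0 0.05 0 0 0 0.21;0 0 0.05 0 0 0 0.23' 20| grep -E 'pos|ft|wid|gri'
python3 -m handwheel '0 0 0 0 0 0 0.27;0 0 0 0 0 0 0.3;0 0 0 0 0 0 0.35;0 0 0 0 0 0 0.4;0 0 0 0 0 0 0.4;0 0 0 0 0 0 0.4;0 0 0 0 0 0 0.4;0 0 0 0 0 0 0.4' | grep -E 'tim|pos|ft|wid|gri'
```

```text
position: [0.5379, 0.064, 0.0792]
ft_force: [-0.9, -0.3, 0.6]
grip_width: 0.0195
gripper_force: 0.0
time_s: 14.85
position: [0.538, 0.064, 0.0793]
ft_force: [0.0, -0.8, 0.2]
grip_width: 0.0341
gripper_force: 0.0
```

```bash
python3 -m handwheel '-0.5 0 0 0 0 0 0.4;-1 0 0 0 0 0 0.4;-2 0 0 0 0 0 0.4;-3 0 0 0 0 0 0.4;-4.5 0 0 0 0 0 0.4;-6.5 0 0 0 0 0 0.4;-8.5 0 0 0 0 0 0.4;-11 0 0 0 0 0 0.4' | grep -E 'tim|pos|ft|wid|gri'
python3 -m handwheel '-3 0 2 0 0 0 0.4;-5 0 5 0 0 0 0.4;-6 -3 8 0 0 0 0.4;-6 -6 8 0 0 0 0.4;-6 -10 8 0 0 0 0.4;-6 -13 8 0 0 0 0.4;-6 -13 8 0 0 0 0.4' | grep -E 'tim|pos|ft|wid|gri'
python3 - <<'E'
from h import *
import cv2
p=None
for i in range(6):
    s=get_image("scene")["color"][205:330,245:345].astype(int)
    if p is not None: print(np.abs(s-p).max(2).__gt__(40).sum(),end=" ")
    p=s
t=get_image("top")
cv2.imwrite("pics/ref.png",p[:,:,::-1])
E
```

```text
time_s: 15.52
position: [0.4272, 0.064, 0.0794]
ft_force: [0.6, -0.1, 1.1]
grip_width: 0.034
gripper_force: 0.0
time_s: 16.1
position: [0.3684, -0.0709, 0.16]
ft_force: [-0.2, 0.1, 1.1]
grip_width: 0.0343
gripper_force: 0.0
0 0 0 0 0 [ WARN:0@11.700] global loadsave.cpp:1063 imwrite_ Unsupported depth image for selected encoder is fallbacked to CV_8U.
```

```bash
for k in 1 2 3; do python3 -m handwheel '0 0 0 0 0 0 0.4;0 0 0 0 0 0 0.4;0 0 0 0 0 0 0.4;0 0 0 0 0 0 0.4;0 0 0 0 0 0 0.4;0 0 0 0 0 0 0.4;0 0 0 0 0 0 0.4;0 0 0 0 0 0 0.4' | grep tim
python3 - <<'E'
from h import *
import cv2
s=get_image("scene")["color"][:,:,::-1].copy()
r=cv2.imread("pics/ref.png"); d=np.abs(s[205:330,245:345].astype(int)-r).max(2); print("changed",(d>40).sum())
j=cv2.resize(cv2.imread("pics/j.png")[:,:500],(100,100),interpolation=cv2.INTER_AREA)
for n,(y0,y1,x0,x1) in dict(basket=(68,97,14,46),hook=(14,62,18,40)).items():
    m=cv2.matchTemplate(s[190:345,235:365],j[y0:y1,x0:x1],cv2.TM_CCOEFF_NORMED); _,v,_,l=cv2.minMaxLoc(m)
    print(n,round(v,2),"shift px",l[0]+235-255-x0,l[1]+190-205-y0)
E
done
```

```text
time_s: 17.12
changed 0
basket 0.91 shift px 0 2
hook 0.98 shift px 0 0
time_s: 17.83
changed 0
basket 0.91 shift px 0 2
hook 0.98 shift px 0 0
time_s: 18.55
changed 0
basket 0.91 shift px 0 2
hook 0.98 shift px 0 0
```

```bash
python3 -c "
from rig import env
print(env.close_job())"
```

```text
the job is handed in; nothing more can be done
None
```

The S-hook hangs on the rail between the collars and the basket hangs still from its lower curl over the tray, with the arm clear; I handed the job in at about 18.6 s. I last saw the block in the basket just before the final lowering and release, and did not look at it again afterwards.

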